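# Seat the temperature logger in the dry bath's well

### The job

Take the orange cordless temperature logger out of its charging cradle, find the plain bore in the middle of the dry bath's round metal block by feeling with the foot of its stem, and press it straight in until its collar lies flush on the block; then let go. The block sits in its tub with a few millimetres of play, so the bore is not quite where the bath suggests; press gently, since 40 N between logger and bath would damage it, and leave the blue bottle and the beaker undisturbed.

Things in the scene. Friction and masses are not known exactly. Their poses are not given: they have to be found in the camera images.
- head (a point): Centre of the logger's grip: an orange cylinder, 26 mm across, from 24 mm below this point to 20 mm above it, with a white cap 4 mm higher. z runs along the logger, up to the cap; any turn about z will do. Below the grip: steel collar 34 mm across, 4 mm thick, then the stem. About 0.12 kg. Starts upright in the cradle, collar resting on the cradle's top.
- foot (a point): Centre of the foot of the logger's stem, 68 mm below head; same axes. The stem is plain steel, 12 mm across and 40 mm long, flat and square-edged at the foot.
- collar (a point): Centre of the underside of the logger's collar, 40 mm above the foot and 28 mm below head; this face ends up flat on the metal block.
- bath: Dry bath: white box 150 (x) x 130 (y) x 56 mm, fixed to the worktop, blue front panel on its -x side; origin at the centre of its underside, z up. In its round tub (88 mm) stands a round aluminium block, 74 mm across, 6 mm proud of the box, flat on top, with a ring of eight dark marks (no holes) 26 mm from its middle, where the bore is.
- well (a point): Centre of the tub at the height of the block's top face, 62 mm above the worktop; axes of the bath. The bore in the block's middle is round, blind, unchamfered, 13.8 mm across. Its true centre lies 3.2 to 5 mm from this point in any horizontal direction, different each time, and is not measured; the block does not shift under light sideways pushes.
- contact (a joint): Stiff sliding contact in the bore, in m: 0 as found, 26 mm below the mouth, where the stem's foot meets it; it gives way at about 6 N, goes down with the stem and stays where it is pushed; 0.014 when the logger is fully home (collar on the block).
- cradle_top (a point): Centre of the mouth of the charging cradle's loose hole (15 mm wide, 43 mm deep). The cradle is a grey block 54 x 54 mm, 46 mm high, on a black foot 66 x 62 mm, fixed to the worktop; lift the logger at least 45 mm to clear it. It may have changed places with the blue bottle.
- stain_bottle: Bystander: small bottle with blue body and white cap, 44 mm across, 93 mm high, loose; origin at the centre of its underside, z up. Leave it standing.
- beaker: Bystander: glass beaker, 54 mm across, 70 mm high, loose; origin at the centre of its underside, z up. Leave it standing.
Things that resemble listed ones, but are neither listed nor needed, are in the scene too. Leave any purple or yellow look-alike of the part that bears head alone.

How it is judged:
By the outcome, as a careful person would: the job done as asked, in the order asked, and still so for the second after the job is handed in, with the robot touching nothing.
It also fails if it takes over 72 s, if anything falls off the work surface, if the arm or the gripper's body presses on something with over 40 N, if the wrist force passes 120 N, or if a joint passes its speed limit or range.

### The arm

A 6-joint arm with a two-finger parallel gripper is mounted at the origin on a cart in front of the work surface, level with it; the furniture and walls round the work are solid. World frame = base frame: x ahead of the robot, y to its left, z up, the work surface at z = 0. Lengths are in m, angles in rad, forces in N, time in s.
With the tool pointing down it reaches from about 0.275 to 0.825 m from the base axis. Payload 5.2 kg.
Tool frame: the origin (TCP) lies midway between the tips of the shut fingers; the grasp point (between the pads) lies 19 mm behind it; z points along the fingers, y is the line along which they close (so a half turn about z gives the same grasp; the last joint's range is limited). The gripper opens to 93 mm and grips with 3 to 60 N. Pads are 15 mm wide; open, the fingers measure 128 mm over their backs; the gripper's body (75 mm by 188 mm) begins 65 mm behind the grasp point.
Start: joints at [-1.485, 0.259, 1.535, -0, 1.348, -0.203], TCP at [0.157, -0.527, 0.219] pointing down, gripper open.
Joint ranges: [-3.14, 3.14], [-0.91, 2.08], [0.19, 2.58], [-1.22, 4.36], [0.22, 2.71], [-3.12, 3.12]. Speed limits (rad/s): [2.57, 2.57, 3.14, 3.14, 3.14, 3.14].

### API

Orientations are given as [roll, pitch, yaw] about the fixed x, y, z axes, in that order (R = Rz(yaw) Ry(pitch) Rx(roll)).
In Python, from cell import arm gives the robot as it stands. The module is installed in compiled form; this text tells all that it offers. Calls block until the motion is done:
- arm.movep(position, orientation): joint-space move of the TCP to a pose.
- arm.line_to(position, speed=0.15, ori=None): straight line of the TCP; ori=None keeps the orientation; speed is the mean speed in m/s.
- arm.move_j(angles): joint-space move.
- arm.command_gripper(opening, grip_force=None): finger opening in m; grip_force is the grip in N (None keeps the last); returns when the fingers have stopped.
- arm.dwell(seconds).
- arm.ik(position, orientation): joint angles nearest the present ones, or None.
- arm.grab_frame(name): name is "scene" or "top" or "wrist"; returns (picture, depth): 384x512x3 uint8, red, green, blue; 384x512 float32, m along the optical axis (not along the pixel's ray), 0 where there is no reading.
- arm.camera_model(name): a dict with "mtx" (3x3 intrinsics, pixels), "extrinsics" (4x4, takes a point from world to camera coordinates); the wrist camera has in their place "hand_eye" (4x4, takes a point from camera to tool coordinates, whose origin is the TCP and whose axes are the flange's). Camera axes: x right, y down, z forward; pixel columns grow to the right and rows downward; lengths in m; the calibration is good to about 2 mm. A picture is of the moment at which its call begins: read the wrist's pose just before it. camera_model takes no time and is no camera call.
A pose or a line that the arm cannot do raises arm.PlanningError and nothing moves.
- arm.job_done(): hands the job in; it is judged then, once.
Readings, each from a call of its own:
- arm.current_time_s(): time.
- arm.current_qpos(): joint angles.
- arm.current_joint_velocities(): joint speeds.
- arm.current_joint_torque(): joint torques, N m.
- arm.current_eef_pos(): TCP position.
- arm.current_tcp_rot(): TCP orientation.
- arm.current_contact_force(): force on the tool from outside, world axes, zero at the start.
- arm.current_torque(): the same for the moment, N m.
- arm.current_width(): finger opening in m.
- arm.current_finger_force(): force on a finger pad.
Only numpy, scipy, OpenCV 4.12 (cv2) and the standard library are available. Lean on these libraries where they do the work, as an engineer would, in place of code of your own. Each camera call takes 0.05 s, during which the arm holds its last target. There are 200 camera calls.

## Working session

There is one attempt and no reset: what is moved stays moved. The work goes in short steps, each a Python script; the robot and the scene stay as the last script left them, time stands still between calls to the robot, and variables do not carry over. Pictures are saved under pics/ and viewed, at most 10 in all, crops included, and the job is handed in when it is done.

```bash
mkdir -p pics; python3 - <<'E'
from cell import arm
import numpy as np,cv2
for n in("scene","top"):
    p,d=arm.grab_frame(n); cv2.imwrite(f"pics/{n}0.png",p[:,:,::-1]); np.savez(f"{n}0.npz",p=p,d=d)
    m=arm.camera_model(n); print(n,m["mtx"].round(1).tolist(),m["extrinsics"].round(3).tolist())
print(arm.camera_model("wrist")["hand_eye"].round(3).tolist(),arm.current_tcp_rot(),arm.current_time_s(),arm.current_contact_force())
E
```

```text
scene [[463.5, 0.0, 256.8], [0.0, 463.5, 198.0], [0.0, 0.0, 1.0]] [[-0.469, -0.883, 0.007, 0.37], [-0.538, 0.28, -0.795, 0.307], [0.7, -0.376, -0.606, 0.809], [0.0, 0.0, 0.0, 1.0]]
top [[424.9, 0.0, 251.2], [0.0, 424.9, 197.0], [0.0, 0.0, 1.0]] [[0.004, -1.0, -0.007, 0.131], [-0.995, -0.003, -0.101, 0.545], [0.101, 0.007, -0.995, 0.917], [0.0, 0.0, 0.0, 1.0]]
[[0.002, -0.957, -0.292, 0.08], [1.0, 0.002, -0.0, -0.0], [0.0, -0.292, 0.957, -0.167], [0.0, 0.0, 0.0, 1.0]] [-3.14004247e+00 -3.11333374e-04  2.88762748e-01] 0.1 [-0.41413529  0.0088323   0.15644345]
```

View pics/scene0.png

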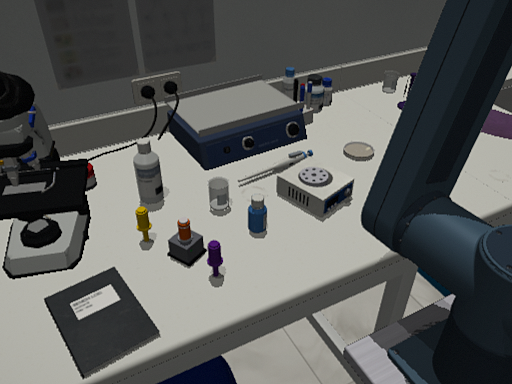

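View pics/top0.png

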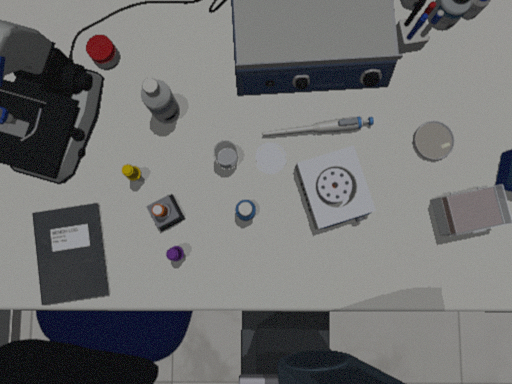

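The top view shows the logger in its cradle at about (160,211), the bottle at (245,210), the beaker at (226,155) and the bath block at (335,186). The purple look-alike is at (175,254) and the yellow one at (131,172). Next I cast rays, then take closer wrist views.

```bash
cat >h.py <<'E'
from cell import arm
import numpy as np,cv2
from scipy.spatial.transform import Rotation as R
def cam(name,pose=None):
    m=arm.camera_model(name)
    if name=="wrist":
        T=np.eye(4);T[:3,:3]=R.from_euler("xyz",pose[1]).as_matrix();T[:3,3]=pose[0]
        return m["mtx"],T@m["hand_eye"]
    return m["mtx"],np.linalg.inv(m["extrinsics"])
def ray(c,uv,z):
    K,T=c; d=T[:3,:3]@np.linalg.solve(K,[uv[0],uv[1],1]); o=T[:3,3]
    return o+d*(z-o[2])/d[2]
def wrist(name):
    pose=(np.array(arm.current_eef_pos()),np.array(arm.current_tcp_rot()))
    p,d=arm.grab_frame("wrist"); cv2.imwrite(f"pics/{name}.png",p[:,:,::-1]); np.savez(f"{name}.npz",p=p,d=d,pos=pose[0],rot=pose[1])
    return p,d,cam("wrist",pose)
def blobs(p,lo,hi,amin=20):
    m=cv2.inRange(cv2.cvtColor(p,cv2.COLOR_RGB2HSV),np.array(lo),np.array(hi))
    n,l,s,c=cv2.connectedComponentsWithStats(m)
    return [(c[i].round(1),s[i]) for i in range(1,n) if s[i,4]>amin]
E
python3 - <<'E'
from h import *
t=cam("top")
for n,uv,z in(("logger cap",(160,210.5),.114),("bottle",(245,209),.093),("beaker",(226.5,157),.07),("well",(335,186),.062),("purple",(175,253),.1),("yellow",(131,171),.1)): print(n,ray(t,uv,z).round(3))
for n in("scene","top"):
    p=np.load(n+"0.npz")["p"]; print(n,blobs(p,(5,150,90),(14,255,255)))
p=np.load("top0.npz")["p"]
g=cv2.inRange(p,np.array([150]*3),np.array([255]*3))
print([ray(t,uv,.056).round(3) for uv in((297,165),(355,149),(373,210),(317,228))])
E
```

```text
logger cap [0.508 0.316 0.114]
bottle [0.513 0.145 0.093]
beaker [0.627 0.186 0.07 ]
well [ 0.566 -0.047  0.062]
purple [0.423 0.287 0.1  ]
yellow [0.591 0.382 0.1  ]
scene []
top []
[array([0.612, 0.033, 0.056]), array([ 0.648, -0.093,  0.056]), array([ 0.515, -0.129,  0.056]), array([ 0.476, -0.008,  0.056])]
```

```bash
python3 - <<'E'
from h import *
arm.movep([.566,-.047,.20],[np.pi,0,.29]); p,d,c=wrist("wb"); print(arm.current_time_s())
for uv in [(256,192)]: print(ray(c,uv,.062).round(3), d[192,256])
arm.movep([.508,.316,.23],[np.pi,0,.52]); p,d,c=wrist("wl"); print(arm.current_time_s(),arm.current_qpos())
print(blobs(p,(3,130,60),(16,255,255)))
E
```

```text
2.4083
[ 0.557 -0.051  0.062] 0.3172457
3.8417 [ 3.68005568e-01  3.38759885e-01  1.39625670e+00 -4.79247934e-04
  1.40677066e+00  1.42074031e+00]
[(array([249.9, 164.1]), array([241, 162,  17,   7,  48], dtype=int32)), (array([248.7, 176. ]), array([237, 167,  23,  23, 150], dtype=int32))]
```

View pics/wb.png

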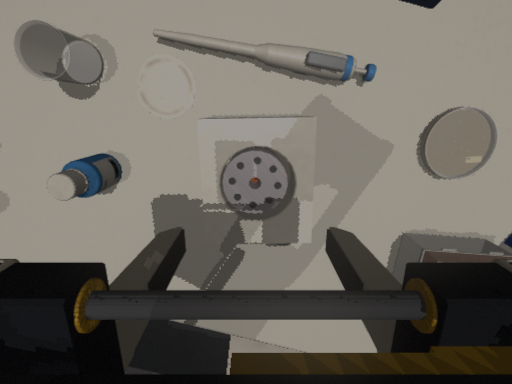

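View pics/wl.png

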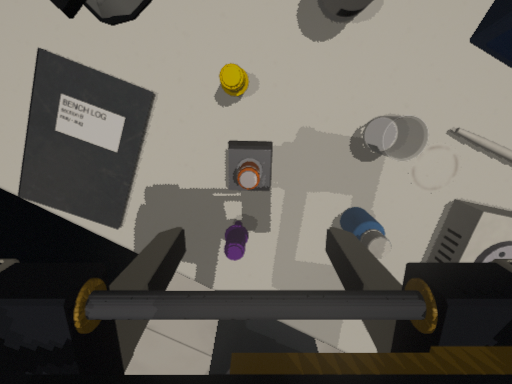

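The bath block is at about (255,182) with the reddish bore at (255,183). The logger's cap is at (249,179) and its cradle is at (250,166), between yellow (233,80) and purple (236,240). I zoom in on both.

```bash
python3 - <<'E'
from h import *
a=np.load("wb.npz"); b=np.load("wl.npz")
A=cv2.resize(a["p"][140:224,205:305],None,fx=4,fy=4,interpolation=cv2.INTER_CUBIC)
B=cv2.resize(b["p"][130:214,200:300],None,fx=4,fy=4,interpolation=cv2.INTER_CUBIC)
cv2.imwrite("pics/z.png",np.hstack([A,B])[:,:,::-1])
cb=cam("wrist",(a["pos"],a["rot"])); cl=cam("wrist",(b["pos"],b["rot"]))
print(ray(cb,(255,183),.062).round(4), ray(cl,(249,179),.12).round(4))
K,T=cl
for uv in((249,179),(256,150),(235,150),(250,190)):
    z=b["d"][uv[1],uv[0]]; print(uv,z,(T@np.append(np.linalg.solve(K,[*uv,1])*z,1)).round(3))
K,T=cb
for uv in((245,183),(255,183),(255,205),(300,130)):
    z=a["d"][uv[1],uv[0]]; print(uv,z,(T@np.append(np.linalg.solve(K,[*uv,1])*z,1)).round(4))
E
```

```text
[ 0.5674 -0.0466  0.062 ] [0.5165 0.3276 0.12  ]
(249, 179) 0.30642778 [0.512 0.325 0.098 1.   ]
(256, 150) 0.34797767 [0.537 0.331 0.047 1.   ]
(235, 150) 0.34794235 [0.524 0.354 0.047 1.   ]
(250, 190) 0.3613328 [0.489 0.312 0.049 1.   ]
(245, 183) 0.31247208 [ 0.5646 -0.0356  0.0638  1.    ]
(255, 183) 0.34186602 [ 0.5608 -0.0485  0.0353  1.    ]
(255, 205) 0.32115704 [ 0.5423 -0.054   0.0628  1.    ]
(300, 130) 0.30227575 [ 0.6375 -0.077   0.0567  1.    ]
```

View pics/z.png

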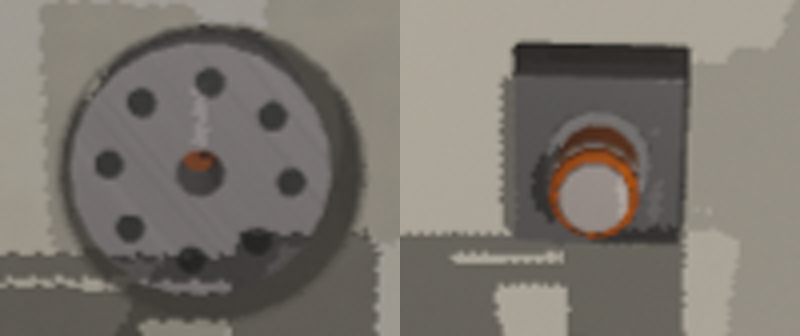

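Everything agrees: the cap top reads z=0.098 (collar on a 46 mm cradle), and the block top and bore are at about (0.567,-0.047). I grasp and lift.

```bash
python3 - <<'E'
from h import *
b=np.load("wl.npz"); cl=cam("wrist",(b["pos"],b["rot"]))
c=ray(cl,(248.4,179.6),.098); print(c.round(4))
o=[np.pi,0,.52]; x,y=c[:2]
arm.movep([x,y,.16],o); p,d,cw=wrist("wl2")
arm.line_to([x,y,.058],.12)
print(arm.current_contact_force()); arm.command_gripper(.015,30); print(arm.current_width(),arm.current_finger_force(),arm.current_contact_force(),arm.current_time_s())
arm.line_to([x,y,.120],.08); print(arm.current_width(),arm.current_contact_force())
arm.line_to([x,y,.175],.15)
a=np.load("wb.npz"); w=ray(cam("wrist",(a["pos"],a["rot"])),(254.8,182.8),.062); print(w.round(4))
arm.movep([w[0],w[1],.175],[np.pi,0,.29]); arm.line_to([w[0],w[1],.126],.1)
arm.dwell(.2); wrist("hov"); print(arm.current_width(),arm.current_contact_force(),arm.current_torque(),arm.current_time_s())
E
```

```text
[0.5107 0.3257 0.098 ]
[-0.44764943  0.16985212  0.12125434]
0.025313382741774765 30.000002682209015 [-0.23562544 -0.77879745  0.84020761] 6.3333
0.025494914297863602 [-0.03843019 -0.00521334 -1.15678061]
[ 0.5675 -0.0463  0.062 ]
0.025947469406189146 [-0.32364601  0.24794748  0.21177463] [ 0.01182421 -0.02184602 -0.00863073] 10.075
```

View pics/hov.png

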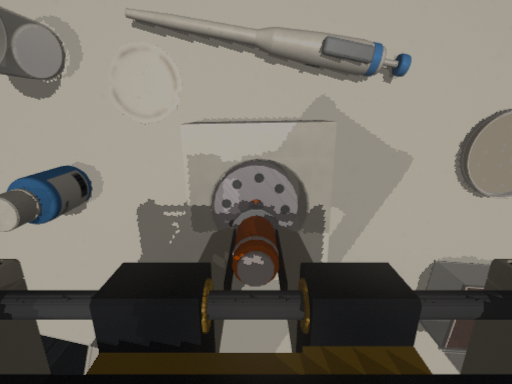

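The logger is held upright over the block, with its cap at (257,266) and the bore's edge just showing at (255,202). Now I feel for the surface in small steps.

```bash
cat >>h.py <<'E'
def force(n=3):
    f=[]
    for _ in range(n): f.append(arm.current_contact_force()); arm.dwell(.01)
    return np.mean(f,0)
def probe(x,y,z0,zmin,f0,thr=3,step=.0005,v=.02):
    "descend from z0 at x,y until upward force > thr; returns z, force"
    z=z0
    while z>zmin:
        z-=step; arm.line_to([x,y,z],v); f=force(2)-f0
        if f[2]>thr: break
    return z,f
E
python3 - <<'E'
from h import *
a=np.load("hov.npz"); cw=cam("wrist",(a["pos"],a["rot"]))
print("cap",ray(cw,(257,266),.166).round(4),"tcp",a["pos"].round(4),"bore far edge",ray(cw,(255.5,200),.062).round(4))
x,y,z=a["pos"]; arm.line_to([x,y,.117],.05); arm.dwell(.2); f0=force(10); print(f0)
t=arm.current_time_s(); z,f=probe(x,y,.117,.108,f0); print(z,f,arm.current_torque(),arm.current_eef_pos(),arm.current_time_s()-t)
np.save("f0.npy",f0)
E
```

```text
cap [ 0.5704 -0.0462  0.166 ] tcp [ 0.5681 -0.0464  0.1268] bore far edge [ 0.5729 -0.0448  0.062 ]
[ 0.0959728  -0.04548548 -0.83821829]
0.108 [-0.579689   -0.0786015  -0.19343954] [-0.02174405  0.03191309 -0.03038436] [ 0.56807239 -0.04635827  0.10796528] 4.799999999999999
```

No resistance 6 mm below the expected block face, so the foot seems to have dropped straight into the bore. I confirm by going deeper and nudging sideways, then centre it.

```bash
python3 - <<'E'
from h import *
f0=np.load("f0.npy"); x,y,z=arm.current_eef_pos()
z,f=probe(x,y,z,.102,f0,2.5,.001,.02); print("deep",z,f,arm.current_torque())
for k in (0,1):
    r=[]
    for s in (1,-1):
        for i in range(1,7):
            q=[x,y]; q[k]+=s*i*.0005
            arm.line_to([*q,z],.02); f=force(2)-f0
            if abs(f[k])>2.5: break
        r.append((q[k],f.round(1).tolist()))
        arm.line_to([x,y,z],.03)
    print("xy"[k],r)
    c=(r[0][0]+r[1][0])/2
    if k==0:x=c
    else:y=c
arm.line_to([x,y,z],.02); print(x,y,force(4)-f0,arm.current_time_s())
E
```

```text
deep 0.10196528141691147 [-0.43278737  0.13508949 -0.18011207] [-0.02449159  0.00119521 -0.00291858]
x [(np.float64(0.5690723859415502), [-2.6, -0.1, 0.7]), (np.float64(0.5655723859415502), [2.6, -0.6, -1.4])]
y [(np.float64(-0.04535827382670524), [-0.2, -3.0, -1.0]), (np.float64(-0.04885827382670524), [0.1, 4.4, 1.0])]
0.5673223859415502 -0.04710827382670524 [-0.26605519 -0.27945649 -0.03506931] 22.1083
```

Walls on all four sides confirm the foot is in the bore, and it is now centred. I press home.

```bash
python3 - <<'E'
from h import *
f0=np.load("f0.npy"); x,y,z=arm.current_eef_pos(); x,y=.56732,-.04711
L=[]
while z>.069:
    z-=.0015 if z>.0785 else .0004
    arm.line_to([x,y,z],.02); f=force(2)-f0; L.append((round(z*1e3,1),*f.round(1).tolist()))
    if f[2]>13 or np.hypot(f[0],f[1])>8: break
print(L,arm.current_width(),arm.current_eef_pos(),arm.current_time_s()); wrist("home")
E
```

```text
[(np.float64(100.5), 0.1, 0.0, -0.4), (np.float64(99.0), -0.2, 0.3, -0.3), (np.float64(97.5), 0.1, 0.0, 0.0), (np.float64(96.0), 0.0, 0.5, -0.3), (np.float64(94.5), -0.4, -0.8, 0.5), (np.float64(93.0), 0.4, 0.6, 0.0), (np.float64(91.5), 0.2, -0.4, 0.0), (np.float64(90.0), 0.7, -0.4, -0.1), (np.float64(88.5), 0.1, -0.2, 0.4), (np.float64(87.0), -0.3, 0.1, 1.9), (np.float64(85.5), -0.8, 0.1, 4.3), (np.float64(84.0), -0.2, 0.6, 5.1), (np.float64(82.5), -0.0, 0.7, 4.8), (np.float64(81.0), 0.4, 0.5, 4.6), (np.float64(79.5), 0.7, -0.7, 4.0), (np.float64(78.0), 0.5, -0.3, 3.3), (np.float64(77.6), 0.5, 0.0, 4.9), (np.float64(77.2), -0.0, -0.2, 5.4), (np.float64(76.8), 0.5, -0.9, 5.1), (np.float64(76.4), 1.1, -1.4, 5.3), (np.float64(76.0), 0.4, -0.9, 4.9), (np.float64(75.6), 1.2, -0.9, 5.2), (np.float64(75.2), 1.1, -0.6, 5.5), (np.float64(74.8), 2.0, -0.2, 4.5), (np.float64(74.4), 1.3, -0.2, 5.1), (np.float64(74.0), 1.1, -0.5, 5.5), (np.float64(73.6), 0.6, -0.9, 7.6), (np.float64(73.2), 0.5, -1.1, 9.8), (np.float64(72.8), -0.8, 1.0, 12.2), (np.float64(72.4), -1.4, 0.8, 14.6)] 0.025325129737756073 [ 0.56752236 -0.04711681  0.0737632 ] 30.1083
```

The force rises steeply at exactly the home height (TCP 0.074), so the collar is seated. I ease off, release, retreat and check.

```bash
python3 - <<'E'
from h import *
x,y=.56732,-.04711
arm.line_to([x,y,.0734],.02); print(force()-np.load("f0.npy"))
arm.command_gripper(.055); print(arm.current_width(),arm.current_finger_force())
arm.line_to([x,y,.13],.06); arm.line_to([x,y,.2],.15); arm.dwell(.3)
p,d,c=wrist("end"); K,T=c
v,u=np.mgrid[0:384,0:512]; P=np.einsum('ij,jhw->ihw',np.linalg.inv(K),np.stack([u,v,np.ones_like(u)]))*d
W=np.einsum('ij,jhw->ihw',T[:3,:3],P)+T[:3,3][:,None,None]
m=np.hypot(W[0]-x,W[1]-y)<.009; print("cap z",np.median(W[2][m]),W[0][m].mean(),W[1][m].mean())
r=np.hypot(W[0]-x,W[1]-y);print("block z",np.median(W[2][(r>.02)&(r<.03)]),arm.current_time_s())
E
```

```text
[-1.42086337 -0.1975348   9.94051363]
0.05504996190189799 0.0
cap z 0.11487362070288776 0.5674006360460766 -0.04718859997846359
block z 0.30230103356511717 33.175
```

View pics/end.png

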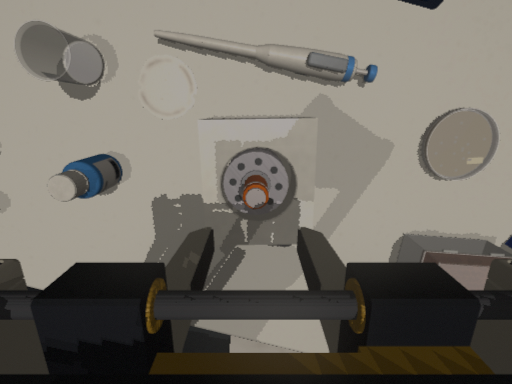

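The logger stands upright in the block at (256,190). Its cap is at z=0.115; the expected 0.114 plus the ~1 mm depth bias seen on the block matches a flush collar. The bottle and beaker are where they were.

```bash
python3 -c "
from cell import arm
print(arm.job_done())"
```

```text
the job is handed in; nothing more can be done
None
```

The logger is pressed home in the dry bath's bore and released, with its collar flush as far as force and depth readings show. The highest push recorded was about 15 N, the bottle and beaker were left undisturbed, and the job was handed in at about 33 s.

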